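Check the bushing alignment with a gauge rod

ROBOT

A 6-joint arm with a two-finger parallel gripper is mounted at the origin on the work surface. World frame = base frame: x ahead of the robot, y to its left, z up, the work surface at z = 0. Lengths are in m, angles in degrees, forces in N, time in s.
With the tool pointing down it reaches from about 0.375 to 0.9 m from the base axis. Payload 3.1 kg.
Tool frame: the origin (TCP) lies on the centre line of the jaws, within the pads' length; the fingertips stand 22 mm ahead of it and the grasp point (between the pads) lies 3 mm ahead of it; z points along the fingers, y is the line along which they close (so a half turn about z gives the same grasp; the last joint's range is limited). The gripper opens to 87 mm and grips with 3 to 60 N. Pads are 19 mm wide; open, the fingers measure 117 mm over their backs; the gripper's body (75 mm by 190 mm) begins 51 mm behind the grasp point.
Start: joints at [-77.321, 30.224, 82.088, -0, 67.689, -10.227], TCP at [0.243, -0.576, 0.245] pointing down, gripper open.
Joint ranges: [-176.69, 176.69], [-43.24, 126.21], [12.49, 139.97], [-82, 262], [0, 151.66], [-163.58, 163.58]. Speed limits (degrees/s): [159.86, 159.86, 180, 180, 180, 180].

INTERFACE

Orientations are given as a 3x3 rotation matrix whose columns are the frame's x, y, z axes.
In Python, from rig import * gives the robot as it stands.
- The arm moves only by the shell command python3 -m jog 'ROWS'. ROWS is text: rows parted by semicolons, each of 7 numbers parted by spaces: the shift along the tool's x, y, z in mm, then the turn, a rotation vector about the tool's x, y, z in rad, then the finger opening in mm, from 0 to 87. In form: tx ty tz ax ay az fingers; .... A call has 1 to 12 rows; each row shifts and turns the commanded pose from where the row before left it, along the tool's axes as they then stand; what a row does not reach is not made up. A row lasts 1/8 s, in which the tool goes at most 62.5 mm and 10.7 degrees, less where a joint would pass 70% of its speed; a pose out of reach is approached as far as the arm can. A call with a gripper value outside its range is refused whole. The fingers move at their own pace and stop on an object; the grip force is fixed at half the most. Time passes only in rows, so rows that do not move let the fingers close. It gives the time, the measured TCP pose, the force, the opening and the grip force at its end, in the units of the state.
- read_state(): the state, without advancing time (a new reading comes with each control period).
- capture(name): name is "side" or "top"; returns a dict with "color" (420x560x3 uint8, red, green, blue), "camera_matrix" (3x3 intrinsics, pixels), "R" (3x3) and "t" (3): a world point X has camera coordinates R X + t. Camera axes: x right, y down, z forward; pixel columns grow to the right and rows downward; lengths in m; the calibration is good to about 2 mm. A picture is of the moment at which its call begins. There is no depth.
- hand_in(): hands the job in; it is judged then, once.
Trained networks look in the newest picture that a camera, given by its name, has taken for a name from the list of things; names that differ only in an ending like _2 or _b are one class to them, and where a whole thing is asked for, a point or a joint stands for the part that bears it (a point fixed in the world has none). Each returns a list of dicts, best first, with "conf" (0 to 1); they miss things now and then, are a little off and sometimes report something else, mostly with a low value. They report only what shows in the picture. A call takes as long as a camera call. They do not tell look-alikes from the thing itself.
- find_in(camera, target): "at" ([x, y, z] in m, in world coordinates, good to about 4 mm: the middle of the surface that is visible of it).
- trace(camera, target): "pixels" (420x560 bool, what is visible of it).
- place_of(camera, target): "at" ([x, y, z] in m, in world coordinates, good to about 4 mm: a listed point, or the origin of a listed thing).
The state is a dict: "time_s": time; "joint_positions": joint angles; "qvel": joint speeds; "tau": joint torques, N m; "position": TCP position; "tcp_rot": TCP orientation; "force": force on the tool from outside, world axes, zero at the start; "moment": the same for the moment, N m; "opening": opening from 0.0 (shut) to 1.0 (fully open); "grasp_force": force on a finger pad.
Only numpy, scipy, OpenCV 4.12 (cv2) and the standard library are available. Lean on these libraries where they do the work, as an engineer would, in place of code of your own. Each camera call takes 0.05 s, during which the arm holds its last target. There are 200 camera calls.

TASK

On the bushing-alignment stand, first turn the knob of the dial's peak pointer anticlockwise, seen from above, fully back to its zero stop and leave it there. Then take the slimmer of the two gauge rods out of the wooden rack and thread it down through the upper bushing and then the lower one, and finish while still holding it still by its handle, spanning both bushings, with its tip out below the lower bushing and its collar held clear above the upper one (not resting on it). Leave the thicker gauge, the wrench, the turbo housing and the can where they are.

Things in the scene. Friction and masses are not known exactly. Their poses are not given: they have to be found in the camera images.
- stand: Fixed stand on the bench, yaw varies, z up. Origin: centre of the underside of its dark base plate, 120 (own x) x 260 (own y) x 12 mm. At own (0, -70 mm) a grey bracket with two bushed lugs one above the other, joined by an upright web at own x -48 to -26 mm, 125 mm high, open towards own +x. At own (0, +70 mm) a dial housing 104 x 104 mm, top 45 mm above the bench, with the pointer's knob.
- bore_top (a point): Centre of the upper bushing's top face, on the bore axis, 125 mm above the bench; axes as the stand's. Both lugs are 56 x 56 x 15 mm, undersides 110 and 45 mm above the bench, with brass-flanged bushings: coaxial upright bores of 14.4 mm, square-edged.
- bore_low (a point): Centre of the lower bushing's bottom face, on the bore axis, 45 mm above the bench (33 mm of free height below it, down to the base plate). Axes as the stand's.
- peak (a joint): Peak pointer's angle in rad: 0 at the zero stop, a hard stop, where the pointer lies along the stand's own +x beside a small steel pin. It grows clockwise seen from above, up to 2.0; turn it anticlockwise to bring it back. It starts between 0.6 and 1.45 and stays where it is left (friction about 0.03 N m, no spring).
- peak_grip (a point): On the knob's upright axis, 78 mm above the bench, the height to grip; turns with the knob, own x along the pointer. Black knob: disc 44 mm diameter, top 55 mm above the bench, on it a grip bar 42 mm long (along the pointer) x 12 mm wide, from 55 to 83 mm above the bench; a thin pointer at one end, a white line on top of that half.
- rack: Fixed plywood rack on the bench, yaw varies, z up. Origin: centre of its underside. Board 70 (own x) x 210 (own y) x 12 mm, top 118 mm above the bench, on end panels, open front and back; two 20 mm holes at own y -50 and +50 mm, in each of which a gauge rod hangs upright by its collar; which one is in which hole varies.
- gauge: The slimmer gauge rod, steel, loose, 0.14 to 0.24 kg, 172 mm long. Origin: centre of its tip (lower end); own z towards the handle, upright at the start. Shank 12 mm diameter, from the tip to 110 mm, tapering over the last 14 mm to 5 mm at the tip; collar 30 mm diameter from 110 to 115 mm; round handle 24 mm diameter from 115 to 172 mm.
- gauge_collar (a point): On the slimmer gauge's axis at the underside of its collar, 110 mm from the tip.
- gauge_grip (a point): On the slimmer gauge's axis in the handle, 143 mm from the tip: the place to grip.
- gauge_big: The thicker gauge rod, to be left alone in the rack: the same lengths, shank 18 mm, collar 40 mm, handle 34 mm diameter (too thick for the bushings). Origin at its tip, z up.
- wrench: Loose steel open wrench lying on the bench beyond the stand, 160 mm long along its own x. Leave alone.
- volute: Loose aluminium turbo compressor housing on the bench beyond the stand, 112 mm diameter, 58 mm high, with an outlet stub; origin under its centre. Leave alone.
- can: Loose grey can on the bench beyond the rack, 60 mm diameter, 100 mm high; origin under its centre. Leave alone.
Not all that is in view belongs to the job. What is shaped like the gauge but green or pink is not meant.

How it is judged:
By the outcome, as a careful person would: the job done as asked, in the order asked, and still so for the second after the job is handed in, while the arm keeps its last pose, push and grip.
It also fails if it takes over 67 s, if anything falls off the work surface, if the arm or the gripper's body presses on something with over 40 N, if the wrist force passes 120 N, or if a joint passes its speed limit or range.

## Working session

There is one attempt and no reset: what is moved stays moved. The work goes in short steps, Python scripts to look and compute and a shell command to move; the robot and the scene stay as the last step left them, time stands still between calls to the robot, and variables do not carry over. Pictures are saved under pics/ and viewed, at most 10 in all, crops included, and the job is handed in when it is done.

```bash
mkdir -p pics; ls
cat > h.py <<'E'
from rig import *
import numpy as np, cv2
def snap(n,f,crop=None,s=1):
    c=capture(n); im=c["color"][:,:,::-1]
    if crop: x0,y0,x1,y1=crop; im=im[y0:y1,x0:x1]
    im=cv2.resize(np.ascontiguousarray(im),None,fx=s,fy=s,interpolation=cv2.INTER_CUBIC)
    cv2.imwrite("pics/"+f,im); return c
def proj(c,X):
    p=c["camera_matrix"]@(c["R"]@np.array(X)+c["t"]); return p[:2]/p[2]
def ray(c,uv,z):
    d=c["R"].T@np.linalg.inv(c["camera_matrix"])@np.array([uv[0],uv[1],1.]); o=-c["R"].T@c["t"]
    return o+d*(z-o[2])/d[2]
E
python3 - <<'E'
from h import *
np.set_printoptions(precision=4,suppress=True)
cs={}
for n in("side","top"):
    c=snap(n,n+"0.png"); print(n,"cam",-c["R"].T@c["t"], c["R"][2])
    for t in("stand","bore_top","bore_low","peak_grip","rack","gauge","gauge_grip","gauge_collar","gauge_big"):
        print(n,t,[(np.round(d["at"],4).tolist(),round(d["conf"],2),proj(c,d["at"]).round().tolist()) for d in place_of(n,t)][:4])
s=read_state(); print(s["tcp_rot"],s["time_s"])
E
```

```text
pics
side cam [0.3153 0.8833 0.8538] [ 0.19   -0.7314 -0.655 ]
side stand [([0.5373, -0.2304, 0.0013], 0.81, [312.0, 183.0])]
side bore_top [([0.5639, -0.2914, 0.1217], 0.92, [309.0, 130.0])]
side bore_low [([0.5613, -0.296, 0.0429], 0.84, [309.0, 155.0])]
side peak_grip [([0.5017, -0.1645, 0.0769], 0.65, [321.0, 176.0]), ([0.468, 0.1846, 0.1524], 0.22, [301.0, 252.0])]
side rack [([0.516, 0.1919, -0.0028], 0.67, [276.0, 304.0])]
side gauge [([0.4665, 0.186, 0.0097], 0.82, [300.0, 303.0]), ([0.4997, 0.3186, -0.0031], 0.76, [266.0, 356.0]), ([0.4167, 0.0711, -0.0001], 0.57, [334.0, 272.0]), ([0.329, 0.18, 0.0018], 0.55, [366.0, 317.0])]
side gauge_grip [([0.4178, 0.0681, 0.1447], 0.95, [339.0, 221.0]), ([0.3418, 0.2866, 0.139], 0.76, [358.0, 312.0]), ([0.3316, 0.1841, 0.1434], 0.69, [373.0, 270.0]), ([0.5022, 0.315, 0.1474], 0.64, [263.0, 302.0])]
side gauge_collar [([0.3332, 0.1825, 0.1085], 0.92, [370.0, 282.0]), ([0.4665, 0.1833, 0.1127], 0.89, [301.0, 267.0]), ([0.4206, 0.0748, 0.1079], 0.88, [335.0, 236.0]), ([0.3439, 0.2879, 0.1115], 0.78, [355.0, 323.0])]
side gauge_big [([0.56
[... 764 characters left out ...]
60.0, 314.0]), ([0.3302, 0.1798, -0.0011], 0.56, [212.0, 322.0])]
top gauge_grip [([0.3296, 0.1761, 0.1418], 0.82, [200.0, 326.0]), ([0.4964, 0.3199, 0.1428], 0.63, [125.0, 231.0]), ([0.4679, 0.1856, 0.1461], 0.59, [198.0, 247.0]), ([0.4222, 0.0683, 0.1451], 0.54, [262.0, 274.0])]
top gauge_collar [([0.4936, 0.3192, 0.111], 0.94, [132.0, 235.0]), ([0.3286, 0.1739, 0.1104], 0.77, [204.0, 326.0]), ([0.4673, 0.1828, 0.1196], 0.63, [202.0, 249.0]), ([0.4172, 0.0686, 0.1066], 0.46, [263.0, 277.0])]
top gauge_big [([0.5619, 0.2041, 0.0098], 0.89, [204.0, 210.0]), ([0.7698, -0.0102, 0.0007], 0.63, [305.0, 119.0])]
[[ 0.9211  0.3892 -0.    ]
 [ 0.3892 -0.9211 -0.    ]
 [-0.      0.     -1.    ]] 1.0
```

View pics/side0.png

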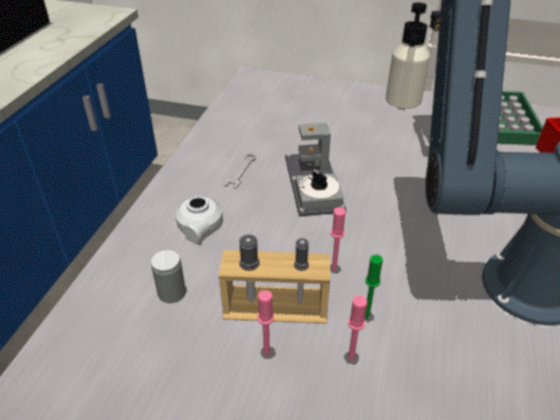

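View pics/top0.png

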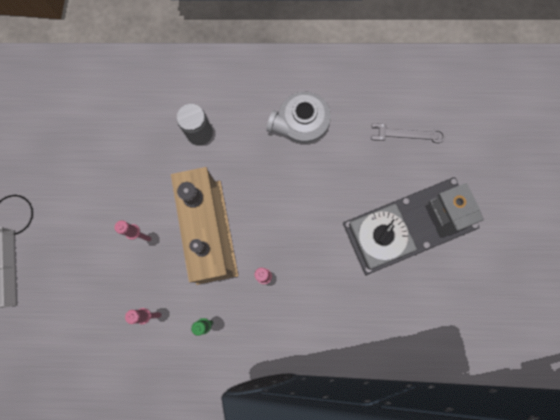

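The top view shows the rack at (203,225), with the thick gauge at (189,190) and the slimmer one at (199,246). Green (201,327) and pink (126,229), (135,316), (263,275) are look-alikes. The stand is at (410,227), with the knob at (384,235) and the bushing at (460,202). Next I'll confirm with an enlarged crop and measure by triangulation.

Run:
```python
from h import *
np.set_printoptions(precision=4,suppress=True)
cs={n:capture(n) for n in("side","top")}
t=cs["top"]["color"][:,:,::-1]; s=cs["side"]["color"][:,:,::-1]
R=lambda im,x,y,w,h:cv2.resize(np.ascontiguousarray(im[y:y+h,x:x+w]),(400,300),interpolation=cv2.INTER_CUBIC)
cv2.imwrite("pics/crop1.png",np.vstack([np.hstack([R(t,345,195,80,60),R(t,420,175,80,60)]),np.hstack([R(t,150,170,120,90),R(s,210,220,120,90)])]))
# triangulate own-projected estimates
def P(c): return c["camera_matrix"]@np.c_[c["R"],c["t"]]
def mid(n,tgt,near):
    b=min(place_of(n,tgt),key=lambda d:np.linalg.norm(np.array(d["at"])[:2]-near)); return proj(cs[n],b["at"])
for tgt,near in(("bore_top",(.562,-.294)),("bore_low",(.562,-.294)),("peak_grip",(.504,-.165)),("gauge_grip",(.468,.185)),("gauge_collar",(.468,.185)),("stand",(.535,-.23)),("rack",(.516,.19)),("gauge_big",(.563,.2))):
    a,b=mid("side",tgt,near),mid("top",tgt,near)
    X=cv2.triangulatePoints(P(cs["side"]),P(cs["top"]),a.reshape(2,1),b.reshape(2,1)); X=X[:3,0]/X[3,0]
    print(tgt,X,a.round(1),b.round(1),(proj(cs["top"],X)-b).round(2))
```

```text
bore_top [ 0.5625 -0.2984  0.1193] [309.6 129.8] [460.  201.4] [-0.04 -0.43]
bore_low [ 0.5603 -0.2936  0.0449] [309.9 154.9] [445.3 208.3] [0.1  1.13]Traceback (most recent call last):
  File "<stdin>", line 12, in <module>
  File "<stdin>", line 10, in mid
ValueError: min() iterable argument is empty
```

View pics/crop1.png

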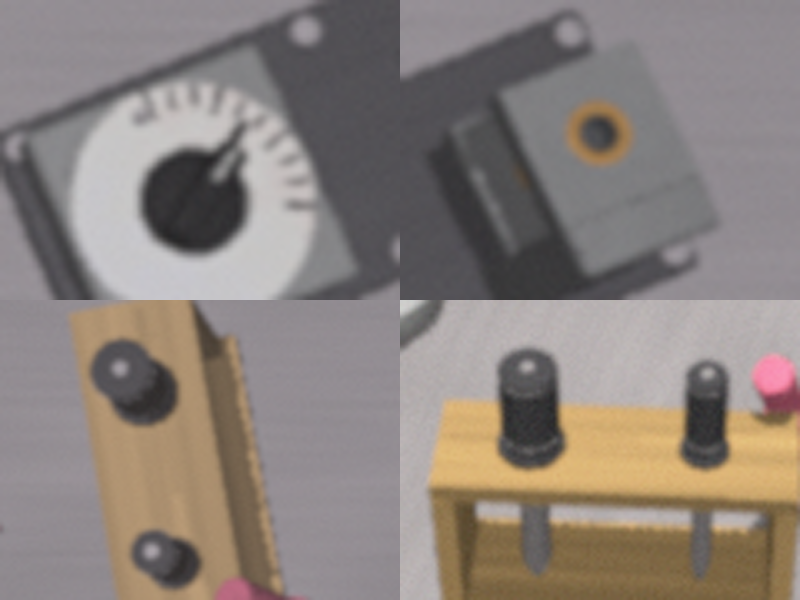

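The crop confirms two steel gauges in the rack: the thick one at side px (249,245) and the slim one, with the narrower shank and handle, at side px (302,243) / top px (196,246). The slim one fits the description. The pointer aims up-right in the top view at (394,220), and the zero pin is up-left at about (373,219).

Run:
```python
from h import *
np.set_printoptions(precision=4,suppress=True)
cs={n:capture(n) for n in("side","top")}; t=cs["top"];s=cs["side"]
def P(c): return c["camera_matrix"]@np.c_[c["R"],c["t"]]
def tri(a,b):
    X=cv2.triangulatePoints(P(s),P(t),np.float64(a).reshape(2,1),np.float64(b).reshape(2,1)); return X[:3,0]/X[3,0]
b=ray(t,(460,201.4),.125); k=ray(t,(383.6,235),.055); d=ray(t,(383.5,234.5),.045)
print("bore",b,"knob",k,"dial",d)
for q in(k,d): v=q-b; print("stand yaw",np.degrees(np.arctan2(-v[0],v[1])),np.hypot(*v[:2]))
# base plate edge & lug edges yaw
e=[ray(t,(420+(x-400)/5,175+y/5),.125) for x,y in((500,97),(636,43),(720,222),(585,275))]
for i,j in((0,1),(3,2)): v=e[j]-e[i]; print("edge -y",np.degrees(np.arctan2(v[0],-v[1])))
for i,j in((3,0),(2,1)): v=e[j]-e[i]; print("edge +x",np.degrees(np.arctan2(v[1],v[0])))
p=lambda x,y,z:ray(t,(345+x/5,195+y/5),z)
v=p(243,150,.083)-p(217,180,.083); print("line dir",np.degrees(np.arctan2(v[1],v[0])))
v=p(243,123,.05)-d; print("tip dir",np.degrees(np.arctan2(v[1],v[0])))
v=p(140,118,.05)-d; print("pin dir",np.degrees(np.arctan2(v[1],v[0])))
print("gauge top ray",ray(t,(195.6,245.6),.18),"tri",tri((302.1,242.5),(195.6,245.6)))
print("collar", ray(t,(150+175/3.333,170+265/3.333),.12))
acc={}
for r in range(3):
  for n in cs:
    capture(n)
    for g,near in(("bore_top",(.562,-.294)),("bore_low",(.562,-.294)),("peak_grip",(.504,-.165)),("gauge_grip",(.468,.185)),("gauge_collar",(.468,.185)),("stand",(.535,-.23))):
        for q in place_of(n,g):
            if np.linalg.norm(np.array(q["at"])[:2]-near)<.02: acc.setdefault((n,g),[]).append(q["at"])
for a,x in acc.items(): print(a,len(x),np.mean(x,0),np.std(x,0))
```

```text
bore [ 0.5606 -0.2964  0.125 ] knob [ 0.5057 -0.1659  0.055 ] dial [ 0.5081 -0.1676  0.045 ]
stand yaw 22.80072911460551 0.14155867524630597
stand yaw 22.16971361044987 0.1391437616540623
edge -y 22.214621606096735
edge -y 21.774386756993614
edge +x 22.67263578495218
edge +x 21.643924632617367
line dir -41.226994634221164
tip dir -34.09000146528782
pin dir 33.94445041856427
gauge top ray [0.4675 0.1822 0.18  ] tri [0.4674 0.1828 0.1768]
collar [0.4669 0.1815 0.12  ]
('side', 'bore_low') 2 [ 0.5613 -0.2945  0.0462] [0.0006 0.0006 0.0004]
('side', 'peak_grip') 2 [ 0.5051 -0.1637  0.0793] [0.0006 0.0003 0.0008]
('side', 'gauge_grip') 3 [0.4662 0.1862 0.1516] [0.002  0.0017 0.0003]
('side', 'gauge_collar') 3 [0.4665 0.183  0.1166] [0.0006 0.0013 0.0008]
('side', 'stand') 3 [ 0.5376 -0.2313 -0.0001] [0.0005 0.0011 0.0009]
('top', 'bore_top') 3 [ 0.5601 -0.2965  0.1277] [0.001  0.0028 0.0005]
('top', 'bore_low') 3 [ 0.5603 -0.2945  0.0443] [0.0007 0.0004 0.0004]
('top', 'peak_grip') 3 [ 0.509  -0.1666  0.0784] [0.0007 0.0005 0.0014]
('top', 'gauge_grip') 2 [0.468  0.1854 0.1473] [0.0002 0.0008 0.0004]
('top', 'gauge_collar') 3 [0.4665 0.1835 0.1183] [0.0011 0.001  0.0017]
('top', 'stand') 3 [ 0.5328 -0.228  -0.0027] [0.0021 0.0013 0.0015]
('side', 'bore_top') 2 [ 0.5637 -0.2933  0.1222] [0.0008 0.0015 0.0011]
```

Measurements agree: bore is at about (0.561,-0.295), stand yaw is about 22.3°, the knob is at about (0.507,-0.166), and the pointer direction is about -37°, so it needs about 60° back. The gauge is at (0.467,0.183). Moving to the knob now.

```bash
python3 -m jog '44.7 -30.6 0 0 0 0 60; 44.7 -30.6 0 0 0 0 60; 44.7 -30.6 0 0 0 0 60; 44.7 -30.6 0 0 0 0 60; 44.7 -30.6 0 0 0 0 60; 44.7 -30.6 0 0 0 0 60; 44.7 -30.6 0 0 0 0 60; 44.7 -30.6 0 0 0 0 60; 44.7 -30.6 0 0 0 0 60; 0 0 10 0 0 0.15 60; 0 0 10 0 0 0.15 60; 0 0 10 0 0 0.15 60'
python3 -m jog '0 0 20 0 0 0.15 60; 0 0 20 0 0 0.15 60; 0 0 20 0 0 0.15 60; 0 0 10 0 0 0.15 60; 0 0 0 0 0 0 60; 0 0 0 0 0 0 60'; python3 -c "
from h import *
s=read_state();r=s['tcp_rot'];print(s['time_s'],s['position'],np.degrees(np.arctan2(r[1][0],r[0][0])));snap('side','s1.png',(260,90,400,240),4)"
```

```text
time_s: 5.1
position: [0.5069, -0.1651, 0.2144]
tcp_rot: [[0.999, -0.054, 0.0], [-0.054, -0.999, -0.0], [0.0, 0.0, -1.0]]
force: [-0.7, 0.4, -0.2]
opening: 0.691
grasp_force: 0.0
time_s: 5.85
position: [0.5071, -0.1656, 0.145]
tcp_rot: [[0.797, -0.604, 0.001], [-0.604, -0.797, -0.0], [0.001, -0.0, -1.0]]
force: [-0.8, 1.1, 0.6]
opening: 0.691
grasp_force: 0.0
5.85 [ 0.50706983 -0.16562217  0.14500771] -37.13062338787661
```

View pics/s1.png

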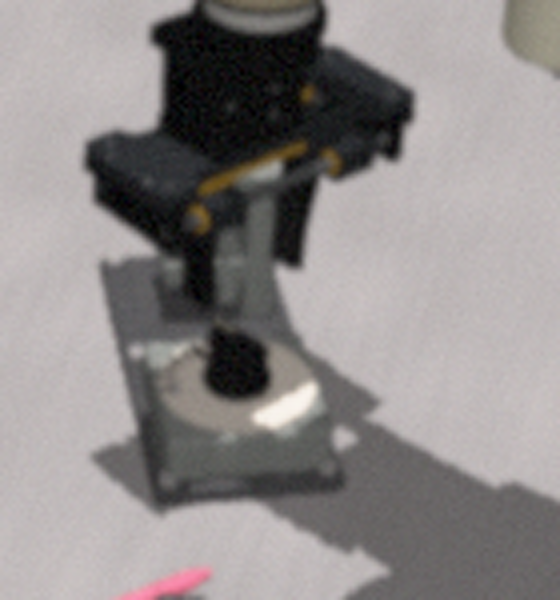

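The gripper is centred above the knob, with its jaws across the grip bar. Descending and gripping.

```bash
python3 -m jog '0 0 20 0 0 0 60; 0 0 20 0 0 0 60; 0 0 16 0 0 0 60; 0 0 6 0 0 0 60; 0 0 0 0 0 0 40; 0 0 0 0 0 0 20; 0 0 0 0 0 0 8; 0 0 0 0 0 0 8; 0 0 0 0 0 0 8'; python3 -c "
from h import *
s=read_state();r=s['tcp_rot'];print(s['position'],np.degrees(np.arctan2(r[1][0],r[0][0])),s['moment'],s['opening']*87)"
```

```text
time_s: 7.02
position: [0.5067, -0.1654, 0.0827]
tcp_rot: [[0.796, -0.605, 0.0], [-0.605, -0.796, -0.0], [0.0, -0.0, -1.0]]
force: [0.4, 1.0, 0.4]
opening: 0.206
grasp_force: 0.0
[ 0.50674941 -0.16542108  0.08274273] -37.25058130452108 [ 0.1210903  -0.01052923  0.0529248 ] 17.929426682911462
```

```bash
python3 -m jog '0 0 0 0 0 0 8; 0 0 0 0 0 0 8; 0 0 0 0 0 0 8'; python3 -c "
from h import *
s=read_state();r=s['tcp_rot'];print(s['position'],np.degrees(np.arctan2(r[1][0],r[0][0])),s['moment'],s['opening']*87)"
```

```text
time_s: 7.4
position: [0.5069, -0.1654, 0.0827]
tcp_rot: [[0.796, -0.606, 0.001], [-0.606, -0.796, -0.0], [0.0, -0.0, -1.0]]
force: [1.9, 1.2, 1.0]
opening: 0.134
grasp_force: 30.0
[ 0.50691509 -0.16537011  0.08267301] -37.26513546006094 [ 0.26101082 -0.08323052  0.01259538] 11.680079490100738
```

```bash
python3 -m jog '0 0 0 0 0 -0.1 8; 0 0 0 0 0 -0.1 8; 0 0 0 0 0 -0.1 8; 0 0 0 0 0 -0.1 8; 0 0 0 0 0 -0.1 8; 0 0 0 0 0 -0.1 8; 0 0 0 0 0 -0.1 8; 0 0 0 0 0 -0.1 8; 0 0 0 0 0 -0.1 8; 0 0 0 0 0 0 8'; python3 -c "
from h import *
s=read_state();r=s['tcp_rot'];print(s['position'],np.degrees(np.arctan2(r[1][0],r[0][0])),s['moment'],s['opening']*87)"
```

```text
time_s: 8.65
position: [0.5069, -0.1655, 0.0827]
tcp_rot: [[0.969, 0.246, 0.0], [0.246, -0.969, -0.0], [0.0, 0.0, -1.0]]
force: [0.6, 0.2, 1.5]
opening: 0.134
grasp_force: 30.0
[ 0.50689466 -0.1654855   0.08265908] 14.254477764632536 [ 0.12692257 -0.16185101  0.07638895] 11.62500235791191
```

```bash
S="from h import *
s=read_state();r=s['tcp_rot'];print(s['position'],np.degrees(np.arctan2(r[1][0],r[0][0])),s['moment'],s['opening']*87)"; python3 -m jog '0 0 0 0 0 -0.06 8; 0 0 0 0 0 -0.05 8; 0 0 0 0 0 0 8' | grep force; python3 -c "$S"
python3 -m jog '0 0 0 0 0 -0.03 8; 0 0 0 0 0 -0.03 8; 0 0 0 0 0 0 8'| grep force; python3 -c "$S"
```

```text
force: [1.8, -0.0, 0.9]
grasp_force: 30.0
[ 0.5068809  -0.16550552  0.08265278] 20.510498714907136 [ 0.07055352 -0.12261604  0.02726728] 11.758785226392934
force: [0.5, -0.1, 2.7]
grasp_force: 30.0
[ 0.50690631 -0.1655091   0.08267203] 23.92279408408843 [ 0.11060326 -0.24715486 -0.65385823] 12.348732695826953
```

The moment jumped to -0.65 N m at about 22.5°, so the stop is reached. Releasing and going to the gauge.

```bash
python3 -m jog '0 0 0 0 0 0.01 60; 0 0 0 0 0 0 60; 0 0 0 0 0 0 60; 0 0 0 0 0 0 60; 0 0 -20 0 0 0 60; 0 0 -50 0 0 0 60; 0 0 -50 0 0 0 60; 0 0 -50 0 0 0 60; 0 0 0 0 0 0 60'
python3 - <<'E'
from h import *
s=read_state();r=np.array(s['tcp_rot']);print(s['position'],r.round(3).tolist())
print(r.T@(np.array([.467,.183,s['position'][2]])-s['position'])*1000)
E
```

```text
time_s: 10.52
position: [0.509, -0.1666, 0.2568]
tcp_rot: [[0.917, 0.399, 0.009], [0.399, -0.917, -0.005], [0.006, 0.008, -1.0]]
force: [-0.5, 0.2, 0.1]
opening: 0.688
grasp_force: 0.0
[ 0.50899011 -0.16661054  0.25682775] [[0.917, 0.399, 0.009], [0.399, -0.917, -0.005], [0.006, 0.008, -1.0]]
[ 100.93642348 -337.33950561   -2.14448927]
```

```bash
python3 -m jog '14.4 -48.2 0 0 0 0 60; 14.4 -48.2 0 0 0 0 60; 14.4 -48.2 0 0 0 0 60; 14.4 -48.2 0 0 0 0 60; 14.4 -48.2 0 0 0 0 60; 14.4 -48.2 0 0 0 0 60; 14.4 -48.2 0 0 0 0 60; 0 0 0 0 0 0 60; 0 0 0 0 0 0 60'
python3 - <<'E'
from h import *
np.set_printoptions(precision=4,suppress=True)
s=read_state();r=np.array(s['tcp_rot']);print(s['position'],r.round(4).tolist())
c=capture('top');a=c['color'][195:255,345:425][:,:,::-1]; 
c2=capture('side');b=c2['color'][210:300,240:360][:,:,::-1]
cv2.imwrite('pics/crop2.png',np.hstack([cv2.resize(np.ascontiguousarray(x),(400,300),interpolation=2) for x in(a,b)]))
for n in('side','top'):
  for g in('gauge_grip','gauge_collar','peak_grip'): print(n,g,[np.round(q['at'],4).tolist() for q in place_of(n,g) if q['conf']>.4])
E
```

```text
time_s: 11.65
position: [0.464, 0.1839, 0.2516]
tcp_rot: [[0.917, 0.399, -0.002], [0.399, -0.917, -0.001], [-0.002, 0.0, -1.0]]
force: [0.1, -0.7, -0.1]
opening: 0.69
grasp_force: 0.0
[0.464  0.1839 0.2516] [[0.9168, 0.3993, -0.002], [0.3993, -0.9168, -0.001], [-0.0022, 0.0001, -1.0]]
side gauge_grip [[0.2618, 0.0459, 0.0164], [0.4222, 0.4195, 0.0087], [0.59, 0.4487, 0.0164], [0.59, 0.084, 0.0139], [0.4684, 0.1843, 0.1524]]
side gauge_collar [[0.5689, 0.4212, 0.0128], [0.4687, 0.1846, 0.1178], [0.4075, 0.3959, 0.0134], [0.2789, 0.0699, 0.0139], [0.5701, 0.0656, 0.01]]
side peak_grip []
top gauge_grip [[0.42, 0.4164, 0.0089], [0.2641, 0.042, 0.0085], [0.5891, 0.083, 0.0159], [0.4675, 0.1851, 0.147]]
top gauge_collar [[0.4055, 0.394, 0.0185], [0.2779, 0.0691, 0.0149], [0.5666, 0.0571, 0.0129], [0.4693, 0.1844, 0.1174]]
top peak_grip [[0.5065, -0.1663, 0.078]]
```

View pics/crop2.png

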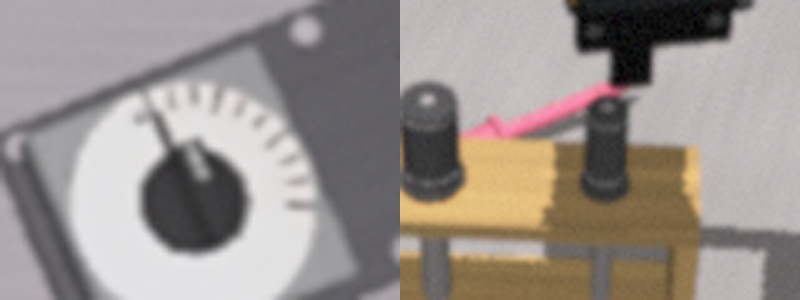

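The pointer now lies along own +x at the zero pin (crop (150,95)). In the right crop, the pink rod lies fallen behind the rack, and the slim gauge stands under the fingers at (605,140). Descending on it.

```bash
python3 -m jog '4 1 10 0 -0.002 0 60; 0 0 20 0 0 0 60; 0 0 25 0 0 0 60; 0 0 25 0 0 0 60; 0 0 17 0 0 0 60; 0 0 0 0 0 0 45; 0 0 0 0 0 0 20; 0 0 0 0 0 0 20; 0 0 0 0 0 0 18; 0 0 0 0 0 0 18; 0 0 0 0 0 0 18; 0 0 0 0 0 0 18'
python3 - <<'E'
from h import *
np.set_printoptions(precision=4,suppress=True)
s=read_state();print(s['position'],np.round(s['tcp_rot'],4).tolist(),s['opening']*87,s['moment'])
E
```

```text
time_s: 13.55
position: [0.469, 0.1848, 0.1561]
tcp_rot: [[0.917, 0.398, -0.001], [0.398, -0.917, -0.001], [-0.001, 0.0, -1.0]]
force: [-0.5, -0.3, 5.0]
opening: 0.27
grasp_force: 30.0
[0.469  0.1848 0.1561] [[0.9172, 0.3984, -0.0006], [0.3984, -0.9172, -0.0008], [-0.0009, 0.0005, -1.0]] 23.465806208369365 [-0.0801  0.0115  0.025 ]
```

```bash
python3 -m jog '0 0 -10 0 0 0 18; 0 0 -20 0 0 0 18; 0 0 -30 0 0 0 18; 0 0 -30 0 0 0 18; 0 0 -30 0 0 0 18; 0 0 -25 0 0 0 18; 0 0 -10 0 0 0 18; 0 0 0 0 0 0 18; 0 0 0 0 0 0 18'
python3 - <<'E'
from h import *
np.set_printoptions(precision=4,suppress=True)
s=read_state();p=np.array(s['position']);R=np.array(s['tcp_rot']);print(p,R.round(4).tolist(),s['opening']*87)
B=np.array([.561,-.295,p[2]]); print("to bore tool mm",R.T@(B-p)*1000)
for n in('side','top'):
  c=snap(n,n+'_held.png')
  for g in('gauge','gauge_grip','gauge_collar'):
    for q in place_of(n,g):
      d=np.array(q['at'])-p
      if np.hypot(*d[:2])<.05: print(n,g,np.round(q['at'],4),'tool',(R.T@d*1000).round(1),proj(c,q['at']).round(1))
E
```

```text
time_s: 14.68
position: [0.468, 0.1848, 0.3093]
tcp_rot: [[0.917, 0.398, -0.005], [0.398, -0.917, -0.001], [-0.005, -0.001, -1.0]]
force: [-0.3, -0.5, -2.3]
opening: 0.274
grasp_force: 30.0
[0.468  0.1848 0.3093] [[0.9172, 0.3984, -0.0048], [0.3984, -0.9172, -0.0012], [-0.0049, -0.0008, -1.0]] 23.856779200203487
to bore tool mm [-105.7968  477.1368    0.1386]
side gauge [0.4666 0.1848 0.1628] tool [ -0.5  -0.4 146.5] [301.8 248.7]
side gauge [0.5166 0.1902 0.0002] tool [ 48.3  14.7 308.8] [275.6 302.3]
side gauge_collar [0.4662 0.1837 0.2694] tool [-1.9  0.3 39.9] [304.  204.1]
top gauge_grip [0.4654 0.1828 0.3029] tool [-3.1  0.8  6.4] [178.4 237.9]
top gauge_collar [0.4692 0.1837 0.2718] tool [ 0.9  1.5 37.5] [182.7 238. ]
```

```bash
python3 -m jog '-4 19 0 0 0 0 18; -10 45 0 0 0 0 18; -10 45 0 0 0 0 18; -10 45 0 0 0 0 18; -10 45 0 0 0 0 18; -10 45 0 0 0 0 18; -10 45 0 0 0 0 18; -10 45 0 0 0 0 18; -10 45 0 0 0 0 18; -10 45 0 0 0 0 18; -10 45 0 0 0 0 18; -2 8 0 0 0 0 18'
python3 -m jog '0 0 0 0 0.003 0 18; 0 0 0 0 0 0 18; 0 0 0 0 0 0 18'
python3 - <<'E'
from h import *
np.set_printoptions(precision=4,suppress=True)
s=read_state();p=np.array(s['position']);R=np.array(s['tcp_rot']);print(p,R.round(4).tolist(),s['opening']*87)
ims=[]
for n in('side','top'):
  c=snap(n,n+'_b.png')
  tp=proj(c,p+R@[0,0,.148]); bt=proj(c,[.561,-.295,.125]); print(n,'tip',tp,'bore',bt)
  im=c['color'][:,:,::-1]; x,y=int((tp[0]+bt[0])/2)-40,int((tp[1]+bt[1])/2)-55; x=min(x,480);y=max(y,0);print('crop',x,y)
  ims.append(cv2.resize(np.ascontiguousarray(im[y:y+120,x:x+80]),(400,600),interpolation=2))
  for g in('gauge','gauge_grip','gauge_collar','bore_top','bore_low'):
    for q in place_of(n,g):
      d=np.array(q['at'])-p
      if np.hypot(*d[:2])<.03: print(n,g,np.round(q['at'],4),round(q['conf'],2),'tool',(R.T@d*1000).round(1),proj(c,q['at']).round(1))
cv2.imwrite('pics/crop3.png',np.hstack(ims))
E
```

```text
time_s: 16.58
position: [0.562, -0.2983, 0.3102]
tcp_rot: [[0.919, 0.395, -0.001], [0.395, -0.919, -0.002], [-0.002, 0.001, -1.0]]
force: [-0.7, 0.9, -2.6]
opening: 0.265
grasp_force: 30.0
time_s: 16.95
position: [0.5617, -0.2934, 0.311]
tcp_rot: [[0.917, 0.4, 0.001], [0.4, -0.917, 0.001], [0.001, -0.0, -1.0]]
force: [0.4, -0.2, -1.6]
opening: 0.271
grasp_force: 30.0
[ 0.5617 -0.2934  0.311 ] [[0.9166, 0.3998, 0.0007], [0.3998, -0.9166, 0.0008], [0.001, -0.0004, -1.0]] 23.539450141465593
side tip [310.3339 116.0841] bore [310.2059 128.6661]
crop 270 67
side gauge [ 0.5595 -0.2935  0.1671] 0.63 tool [ -2.2  -0.7 143.9] [311.3 114.7]
side gauge_collar [ 0.5635 -0.2941  0.2745] 0.75 tool [ 1.4  1.4 36.5] [311.5  75.1]
side bore_top [ 0.5615 -0.2926  0.1236] 0.79 tool [ -0.   -0.7 187.4] [309.8 129.6]
side bore_low [ 0.5589 -0.295   0.0495] 0.91 tool [ -3.4   0.5 261.5] [309.9 153.1]
top tip [465.2697 196.489 ] bore [459.221  201.1781]
crop 422 143
top bore_top [ 0.5606 -0.2937  0.1276] 0.63 tool [ -1.3  -0.  183.4] [459.  201.1]
top bore_low [ 0.5586 -0.292   0.0482] 0.83 tool [ -2.5  -2.4 262.8] [445.1 210. ]
```

View pics/crop3.png

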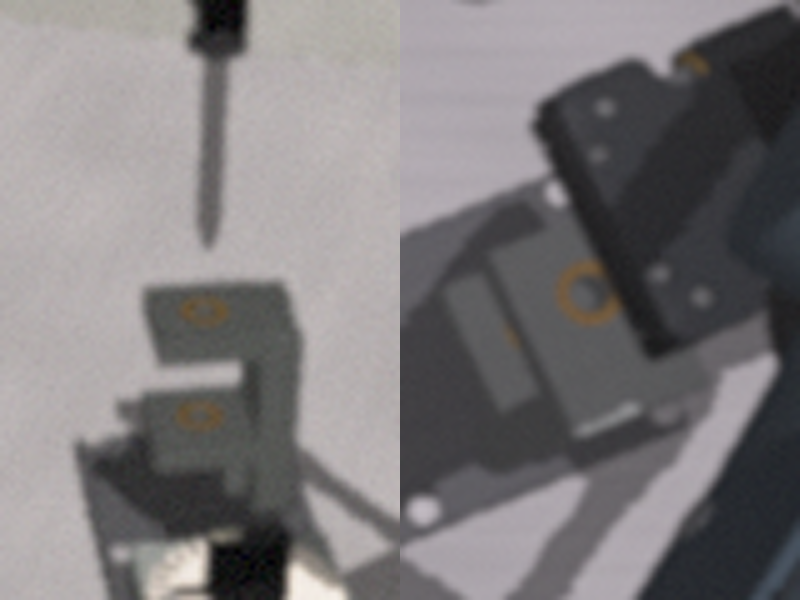

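The side crop shows the gauge hanging upright with its tip at px (311.6,116), almost above the upper bushing at (310.8,129). The top crop shows the bushing ring at px (460,201). Refining sub-pixel.

```bash
cat > m.py <<'E'
from h import *
np.set_printoptions(precision=4,suppress=True)
def orange(im,x0,y0,x1,y1):
    a=im[y0:y1,x0:x1].astype(float); w=np.clip(a[:,:,0]-a[:,:,2]-18,0,None)
    ys,xs=np.mgrid[y0:y1,x0:x1]; return np.array([(w*xs).sum(),(w*ys).sum()])/w.sum(),(w>0).sum()
s=read_state();p=np.array(s['position']);R=np.array(s['tcp_rot'])
C=[];T=[]
for k in range(4):
    C.append(capture('side'));T.append(capture('top'))
c,t=C[0],T[0]; si=np.mean([x['color'] for x in C],0); ti=np.mean([x['color'] for x in T],0)
cv2.imwrite('pics/avg_side.png',si[:,:,::-1]);
P=lambda c:c["camera_matrix"]@np.c_[c["R"],c["t"]]
E
python3 - <<'E'
from m import *
u,n=orange(si,300,124,322,136); l,n2=orange(si,300,145,322,156); v,n3=orange(ti,450,190,470,212)
print('side upper',u,n,'lower',l,n2,'top upper',v,n3)
X=cv2.triangulatePoints(P(c),P(t),u.reshape(2,1),v.reshape(2,1));X=X[:3,0]/X[3,0];print('tri',X)
print('side ray',ray(c,u,.125),'top ray',ray(t,v,.125),'low side',ray(c,l,.060))
# shaft centreline: darker than bg
a=si.sum(2)
for y in range(82,115,3):
    row=a[y,298:326]; bg=np.median(np.r_[row[:6],row[-6:]]); w=np.clip(bg-row-30,0,None); print(y,round((w*np.arange(298,326)).sum()/max(w.sum(),1),2),end='; ')
print()
for z in(.05,.10,.14): print(z,proj(c,p+R@[0,0,z]))
print(R.T@np.array([.001,0,0])*1000, proj(c,p+R@[.001,0,.14])-proj(c,p+R@[0,0,.14]),proj(c,p+R@[0,.001,.14])-proj(c,p+R@[0,0,.14]))
E
```

```text
side upper [310.5124 128.7518] 46 lower [309.5175 149.7254] 45 top upper [458.5226 201.6024] 90
tri [ 0.5599 -0.2934  0.1259]
side ray [ 0.5601 -0.2948  0.125 ] top ray [ 0.5602 -0.2937  0.125 ] low side [ 0.5603 -0.2949  0.06  ]
82 312.78; 85 312.5; 88 312.4; 91 312.34; 94 312.14; 97 312.06; 100 311.97; 103 311.71; 106 311.61; 109 311.43; 112 311.31; 
0.05 [312.057   80.3616]
0.1 [311.2127  98.9104]
0.14 [310.5667 113.1045]
[0.9172 0.3984 0.0009] [-0.3863  0.0253] [-0.0707 -0.1962][ WARN:0@8.674] global loadsave.cpp:1063 imwrite_ Unsupported depth image for selected encoder is fallbacked to CV_8U.
```

The shaft axis lies at about (0.560,-0.294), which matches the bore at (0.5602,-0.2943). Lowering in steps and watching the force.

```bash
python3 -m jog '0 0 12 0 0 0 18; 0 0 12 0 0 0 18; 0 0 8 0 0 0 18; 0 0 6 0 0 0 18; 0 0 6 0 0 0 18; 0 0 6 0 0 0 18; 0 0 0 0 0 0 18'; python3 -m jog '0 0 6 0 0 0 18; 0 0 6 0 0 0 18; 0 0 0 0 0 0 18';  python3 -c "
from rig import *
s=read_state();print(s['position'],s['tcp_rot'],s['moment'])"
```

```text
time_s: 18.82
position: [0.5615, -0.2946, 0.2602]
tcp_rot: [[0.917, 0.398, 0.0], [0.398, -0.917, 0.001], [0.0, -0.001, -1.0]]
force: [-0.1, -0.1, -1.4]
opening: 0.268
grasp_force: 30.0
time_s: 19.2
position: [0.5614, -0.2945, 0.248]
tcp_rot: [[0.917, 0.398, -0.0], [0.398, -0.917, 0.001], [0.0, -0.001, -1.0]]
force: [0.8, -0.5, -2.8]
opening: 0.268
grasp_force: 30.0
[ 0.56138877 -0.29449973  0.24797043] [[ 9.17205804e-01  3.98413606e-01 -3.34642313e-04]
 [ 3.98413684e-01 -9.17204869e-01  1.32859444e-03]
 [ 2.22394542e-04 -1.35192061e-03 -9.99999061e-01]] [0.0220614  0.00439649 0.00792674]
```

```bash
python3 -m jog '0.4 -0.5 6 0 0 0 18; 0 0 7 0 0 0 18; 0 0 7 0 0 0 18; 0 0 7 0 0 0 18; 0 0 6 0 0 0 18; 0 0 0 0 0 0 18'; python3 -m jog '0 0 5 0 0 0 18; 0 0 5 0 0 0 18; 0 0 5 0 0 0 18; 0 0 0 0 0 0 18';  python3 -c "
from rig import *
s=read_state();print(s['position'],s['tcp_rot'],s['moment'])"
```

```text
time_s: 19.95
position: [0.5616, -0.2939, 0.215]
tcp_rot: [[0.917, 0.398, -0.0], [0.398, -0.917, 0.001], [0.0, -0.001, -1.0]]
force: [-0.1, -0.1, -2.3]
opening: 0.269
grasp_force: 30.0
time_s: 20.45
position: [0.5617, -0.2939, 0.2001]
tcp_rot: [[0.917, 0.398, -0.0], [0.398, -0.917, 0.001], [0.0, -0.001, -1.0]]
force: [0.2, -0.1, -2.5]
opening: 0.268
grasp_force: 30.0
[ 0.56165334 -0.29386911  0.20011314] [[ 9.17188974e-01  3.98452460e-01 -1.50136138e-04]
 [ 3.98452340e-01 -9.17188243e-01  1.20788381e-03]
 [ 3.43581173e-04 -1.16767980e-03 -9.99999259e-01]] [-0.00530083 -0.00381265 -0.0312002 ]
```

```bash
python3 -m jog '0 0 5 0 0 0 18; 0 0 5 0 0 0 18; 0 0 5 0 0 0 18; 0 0 5 0 0 0 18; 0 0 4 0 0 0 18; 0 0 0 0 0 0 18; 0 0 0 0 0 0 18'
python3 - <<'E'
from h import *
snap('side','fin_s.png'); a=cv2.imread('pics/fin_s.png')[90:180,280:340]
snap('top','fin_t.png'); b=cv2.imread('pics/fin_t.png')[190:280,340:400]
cv2.imwrite('pics/fin.png',np.hstack([cv2.resize(x,(400,600),interpolation=2) for x in(a,b)]))
s=read_state();print(s['position'],s['force'],s['moment'])
for g in('gauge','gauge_collar','bore_top'): print(g,[(np.round(q['at'],4).tolist(),round(q['conf'],2)) for q in (capture('side'),place_of('side',g))[1]])
E
```

```text
time_s: 21.32
position: [0.5621, -0.2942, 0.1769]
tcp_rot: [[0.917, 0.398, 0.001], [0.398, -0.917, 0.0], [0.001, 0.0, -1.0]]
force: [0.3, -0.4, -1.3]
opening: 0.266
grasp_force: 30.0
[ 0.5621673  -0.29422616  0.17701598] [ 0.33447673  0.47382841 -2.87154043] [0.03384654 0.00620615 0.00889553]
gauge [([0.3543, 0.3001, 0.0199], 0.84), ([0.5075, 0.3282, 0.0207], 0.78), ([0.324, 0.1695, 0.0231], 0.76), ([0.5587, -0.2934, 0.0303], 0.61), ([0.4906, -0.0154, 0.021], 0.49)]
gauge_collar [([0.4089, 0.3934, 0.0161], 0.86), ([0.5656, 0.4241, 0.0125], 0.81), ([0.2784, 0.073, 0.0103], 0.76), ([0.5687, 0.0612, 0.0168], 0.66), ([0.5607, -0.297, 0.1363], 0.62), ([0.5581, -0.2952, 0.1741], 0.45)]
bore_top [([0.5629, -0.292, 0.1246], 0.89), ([0.7355, -0.2336, -0.0], 0.73)]
```

View pics/fin.png

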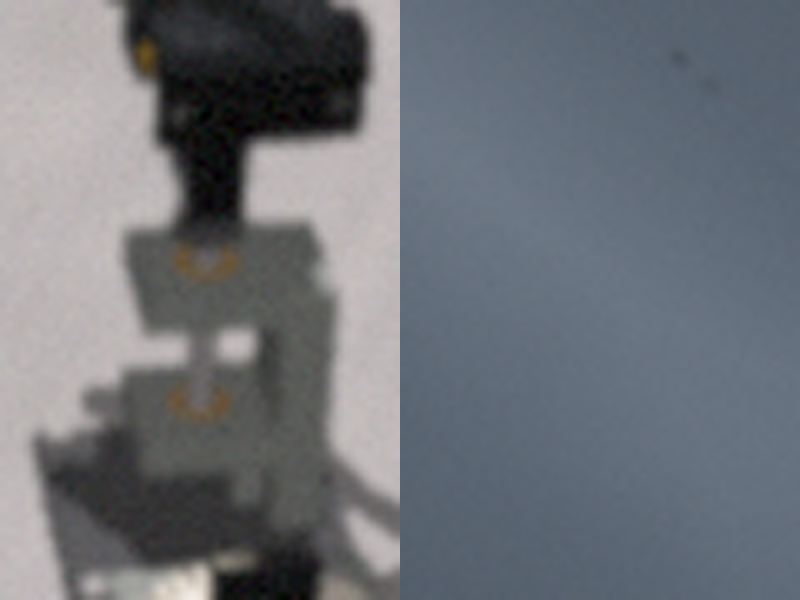

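The gauge passes through both bushings. Its tip is at z≈0.029, below the lower bushing, and the collar is at about 0.138, 13 mm clear of the upper one. There is no contact force, and the arm hides the dial in the top view.

```bash
python3 -c "
from rig import *
print(hand_in())"
```

```text
the job is handed in; nothing more can be done
None
```

I turned the peak pointer back to its zero stop. The slim gauge is held through both bushings, with its tip about 16 mm below the lower one and its collar about 13 mm above the upper one, and the job is handed in.

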